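# Turn the bottom bracket tool to the front of the parts caddy

## Task

The bottom bracket tool is wanted next: spin the black five-cup caddy by pushing its lobed rim sideways with the fingertips, gently enough that nothing jumps out, until the cup with the tool faces front, lined up with the middle of the tray's pull handle. Either way round is fine. Do not pick up or touch the parts in the cups, leave the jar, bell and tyre levers where they are, and finish with the hand clear and the caddy at rest.

Things in the scene. Friction and masses are not known exactly. Their poses are not given: they have to be found in the camera images.
- tray: White plastic pull-out tray, 290 x 290 mm, walls 30 mm high, fixed: it does not slide. Origin on the board (z = 0) under the tray's centre, on the caddy's turning axis. Its own -x axis points to the tray's FRONT (panel 310 mm wide, 39 mm high, face at x = -153 mm). At the back (+x) it comes out of a low teak case, 324 mm wide, 82 mm high, from x = 140 to 440 mm.
- tray_handle (a point): Middle of the steel bar pull handle on the tray's front panel: a bar 110 mm long along the tray's y axis, 188 mm in front of the caddy's axis and 21 mm above the board. Fixed.
- caddy: Black plastic parts caddy, turning freely either way about the upright axis through its origin (underside, 16 mm above the board); it cannot tilt, lift or shift. Five round open cups, centres 75 mm from the axis, 72 degrees apart, the first along the caddy's own +x axis. A push of 1 to 2 N at the rim turns it; the bearing is stiff and it stops almost at once when no longer pushed.
- caddy_cup (a point): Centre of the mouth of the caddy's first cup (on its +x axis), 50 mm above the board. Every cup: 60 mm outer, 54 mm inner diameter, inner floor 22 mm above the board. The cups bulge out as the lobed rim, to 105 mm from the axis; the valleys between them (28 mm wide at 61 mm from the axis, wider outwards; disc to 66 mm) are open for fingertips to push a cup's outside sideways.
- bb_tool_mid (a point): Centre, half-way up, of the steel bottom bracket tool: a socket standing loose in one of the five cups (which one varies), 45 mm in diameter and 42 mm tall, a splined round skirt with a 30 mm hexagon on top that has a dark 12.7 mm square hole. It is by far the tallest thing in the cups: its top stands 14 mm above the cup's edge. Its centre is within about 6 mm of its cup's centre. z up.
- pads_a: Pair of disc brake pads, 31 x 28 mm, 12 mm thick, dark steel plates with copper-coloured pads between, lying loose in another cup. Origin: centre of the underside.
- pads_b: A second pair of disc brake pads, just like the first, in another cup. Origin: centre of the underside.
- spacer: Aluminium headset spacer, a flat ring 38 mm across with a 29 mm hole, 10 mm high, in another cup. Origin: centre of the underside.
- axle_nut: Steel flanged hexagon axle nut, 32 mm across, 14 mm high, in another cup. Origin: centre of the underside.
- jar: Glass jar with a steel twist cap, 64 mm in diameter, 85 mm tall, standing loose on the board to the right of the tray. Origin: centre of the underside.
- bell: Black bicycle bell, dome 54 mm across, 45 mm tall, standing loose on the board to the left of the tray. Origin: centre of the underside.
- levers: Two red plastic tyre levers lying side by side as a pair, together about 120 x 41 x 8 mm, loose on the board to the left of the tray, behind the bell. Origin: centre of the underside.
Things that resemble listed ones, but are neither listed nor needed, are in the scene too. What is shaped like the pads_a but turquoise is not meant. Leave any turquoise look-alike of the pads_b alone.

How it is judged (in metres and radians):
On the way:
1. the fingertips push the caddy (contact force between the fingers and caddy above 0.3 N), for 0.05 s.
At the end, for the whole second after the job is handed in: The bottom bracket tool stands upright in its cup, its centre within 15 mm (about 11 degrees of turn) of the line from the caddy's axis to the middle of the tray's handle; the caddy is at rest, the other parts are in their cups; jar, bell and levers are within 20 mm of where they stood (y of bb_tool_mid in the frame of tray between -0.015 and 0.015 m and x of bb_tool_mid in the frame of tray below -0.05 m and angle between bb_tool_mid's own z axis and vertical below 0.15 rad and angular speed of caddy below 0.05 rad/s and height (world z) of bb_tool_mid between 0.038 and 0.048 m and horizontal distance between each of pads_a, pads_b, spacer, axle_nut and caddy below 0.105 m and height (world z) of each of pads_a, pads_b, spacer, axle_nut below 0.035 m and distance of each of jar, bell, levers from where it was at the start of the episode below 0.02 m); the robot touches nothing.
It fails at once if a part in the cups is lifted or jumps (tool more than 8 mm, others more than 13 mm) (height (world z) of bb_tool_mid above 0.051 m or height (world z) of any of pads_a, pads_b, spacer, axle_nut above 0.035 m).
It fails at once if the hand or arm pushes on or grips a part in the cups (over 0.5 N) (contact force between any of the fingers, the arm and bb_tool above 0.5 N or contact force between any of the fingers, the arm and pads_a above 0.5 N or contact force between any of the fingers, the arm and pads_b above 0.5 N or contact force between any of the fingers, the arm and spacer above 0.5 N or contact force between any of the fingers, the arm and axle_nut above 0.5 N).
It fails at once if the caddy is spun violently (over 5 rad/s) (angular speed of caddy above 5 rad/s).
It fails at once if jar, bell or levers are moved more than 20 mm (distance of any of jar, bell, levers from where it was at the start of the episode above 0.02 m).
It also fails if it takes over 48 s, if anything falls off the work surface, if the arm or the gripper's body presses on something with over 40 N, if the wrist force passes 120 N, or if a joint passes its speed limit or range.

## Robot

A 6-joint arm with a two-finger parallel gripper is mounted at the origin on the work surface. World frame = base frame: x ahead of the robot, y to its left, z up, the work surface at z = 0. Lengths are in mm, angles in rad, forces in N, time in s.
With the tool pointing down it reaches from about 350 to 975 mm from the base axis. Payload 7.1 kg.
Tool frame: the origin (TCP) lies at the very end of the fingers, on their centre line; the grasp point (between the pads) lies 19 mm behind it; z points along the fingers, y is the line along which they close (so a half turn about z gives the same grasp; the last joint's range is limited). The gripper opens to 88 mm and grips with 3 to 60 N. Pads are 20 mm wide; open, the fingers measure 115 mm over their backs; the gripper's body (75 mm by 178 mm) begins 61 mm behind the grasp point.
Start: joints at [-1.121, 0.423, 1.63, -0, 1.089, -0.019], TCP at [282.399, -557.544, 222.675] pointing down, gripper open.
Joint ranges: [-3, 3], [-0.9, 2.11], [0.09, 2.58], [-1.31, 4.45], [0.11, 2.69], [-2.54, 2.54]. Speed limits (rad/s): [2.39, 2.39, 3.01, 3.14, 3.14, 3.14].

## Interface

Orientations are given as a unit quaternion [x, y, z, w].
In Python, from workcell import env gives the robot as it stands. The module is installed in compiled form; this text tells all that it offers.
- The arm moves only by the tool send_rows, never from a script. Its argument "increments" is a list of rows, each a list of 6 numbers: the shift along the world's x, y, z each as a share of 0.1 m, from -1 to 1, then the turn, a rotation vector about the world's x, y, z each as a share of 90 degrees, from -1 to 1. A call has 1 to 12 rows; each row shifts and turns the commanded pose from where the row before left it; what a row does not reach is not made up. A row lasts 1/10 s, in which the tool goes at most 50 mm and 8.59 degrees, less where a joint would pass 70% of its speed; a pose out of reach is approached as far as the arm can. A call with a number of a shift or a turn outside -1 to 1 is refused whole. A call with a gripper value outside its range is refused whole. "jaw" is the opening, from 0 (shut) to 1 (fully open), set as the call begins (left out, the last holds). The fingers move at their own pace and stop on an object; "newtons" is the grip in N (left out, the last holds). Time passes only in rows, so rows that do not move let the fingers close. It gives the time, the measured TCP pose, the force, the opening and the grip force at its end, in the units of the state.
- env.observe(): the state, without advancing time (a new reading comes with each control period).
- env.grab_frame(name): name is "side" or "top" or "wrist"; returns the picture (420x560x3 uint8, red, green, blue); there is no depth.
- env.get_calibration(name): a dict with "mtx" (3x3 intrinsics, pixels), "dist_coeffs" ([k1, k2, p1, p2, k3] as OpenCV has them; the pictures are not rectified), "extrinsics" (4x4, takes a point from camera to world coordinates). Camera axes: x right, y down, z forward; pixel columns grow to the right and rows downward; lengths in mm; the calibration is good to about 2 mm. A picture is of the moment at which its call begins: read the wrist's pose just before it. get_calibration takes no time and is no camera call; for the wrist camera it gives the pose at the moment of the call.
- env.finish_job(): hands the job in; it is judged then, once.
The state is a dict: "time": time; "qpos": joint angles; "joint_velocities": joint speeds; "joint_efforts": joint torques, N m; "tool_pos": TCP position; "ee_rot": TCP orientation; "force": force on the tool from outside, world axes, zero at the start; "ft_torque": the same for the moment, N m; "finger_gap": finger opening in mm; "grip_force": force on a finger pad.
Only numpy, scipy, OpenCV 4.12 (cv2) and the standard library are available. Lean on these libraries where they do the work, as an engineer would, in place of code of your own. Each camera call takes 0.05 s, during which the arm holds its last target. There are 200 camera calls.

## Working session

There is one attempt and no reset: what is moved stays moved. The work goes in short steps, Python scripts to look and compute and a tool call to move; the robot and the scene stay as the last step left them, time stands still between calls to the robot, and variables do not carry over. Pictures are saved under pics/ and viewed, at most 10 in all, crops included, and the job is handed in when it is done.

Besides the shell and the picture viewer there is one more tool, called after ">>>" in YAML: its name, and indented under it one key for each argument. send_rows: Moves the arm, as the interface text tells. Its arguments: {"type":"object","properties":{"increments":{"type":"array"},"jaw":{"type":"number"},"newtons":{"type":"number"}},"required":["increments"]}

```bash
mkdir -p pics
python3 - <<'E'
from workcell import env
import cv2
for n in("top","side"):
    cv2.imwrite(f"pics/{n}0.png",cv2.resize(env.grab_frame(n)[...,::-1],(784,588),interpolation=cv2.INTER_CUBIC))
    c=env.get_calibration(n);print(c["mtx"],c["dist_coeffs"],c["extrinsics"])
s=env.observe();print(s["time"],s["tool_pos"],s["ee_rot"],s["finger_gap"])
E
```

```text
[[443.63408112   0.         283.58264726]
 [  0.         443.63408112 212.37058741]
 [  0.           0.           1.        ]] [0.04867503 0.         0.         0.         0.        ] [[-2.32352334e-02 -9.94835380e-01  9.88063247e-02  4.40881341e+02]
 [-9.99725254e-01  2.28160079e-02 -5.37088766e-03  1.78672419e+01]
 [ 3.08878318e-03 -9.89039719e-02 -9.95092189e-01  1.12807523e+03]
 [ 0.00000000e+00  0.00000000e+00  0.00000000e+00  1.00000000e+00]]
[[439.60052676   0.         281.93361746]
 [  0.         439.60052676 201.28179827]
 [  0.           0.           1.        ]] [-0.07296053  0.          0.          0.          0.        ] [[-9.84653807e-01 -1.05485546e-01  1.39031219e-01  4.18366477e+02]
 [-1.73943210e-01  6.57856505e-01 -7.32781399e-01  8.00061205e+02]
 [-1.41647460e-02 -7.45719531e-01 -6.66109407e-01  7.66743762e+02]
 [ 0.00000000e+00  0.00000000e+00  0.00000000e+00  1.00000000e+00]]
0.1 [ 282.2073968  -557.12593279  222.02053172] [ 9.72652416e-01  2.32264651e-01 -1.34504867e-04 -6.24950250e-04] 88.01080860295221
```

View pics/top0.png

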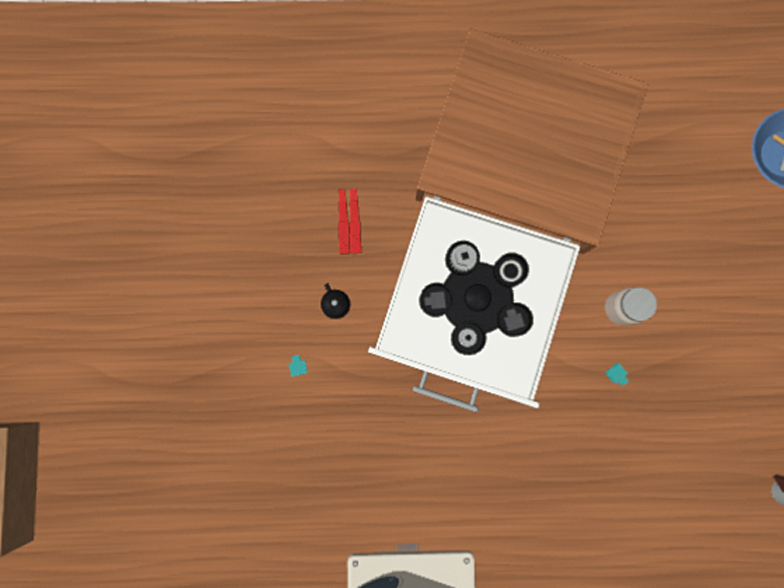

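View pics/side0.png

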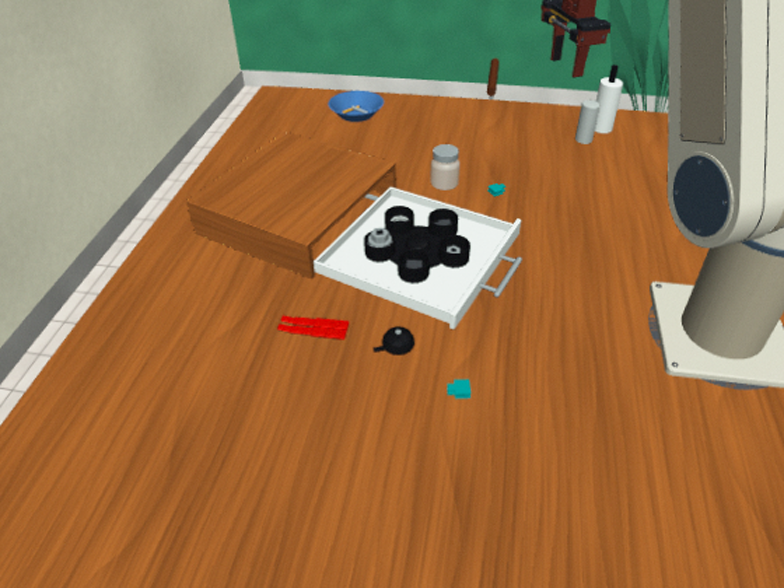

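The top view shows the tool in the cup at (463,257), with the other cups at (511,270), (515,319), (468,337) and (435,299). The handle bar runs from (415,390) to (476,408). The bell is at (335,303), the jar cap at (638,304) and the levers at about (350,222).

```bash
cat > h.py <<'E'
from workcell import env
import cv2, numpy as np
def loc(n,uv,z,s=1.4,off=(0,0),c=None):
    c=c or env.get_calibration(n)
    p=np.array(uv,float)/s+np.array(off)
    u=cv2.undistortPoints(p.reshape(-1,1,2),c["mtx"],np.array(c["dist_coeffs"])).reshape(-1,2)
    E=c["extrinsics"]; d=np.c_[u,np.ones(len(u))]@E[:3,:3].T; o=E[:3,3]
    return o+d*((z-o[2])/d[:,2])[:,None]
E
python3 - <<'E'
from h import *
np.set_printoptions(precision=1,suppress=True)
cups=loc("top",[(463,257),(511,270),(515,319),(468,337),(435,299)],50)
c=cups.mean(0);print(cups,c,np.linalg.norm(cups-c,axis=1),np.degrees(np.arctan2(*(cups-c)[:,1::-1].T)))
h=loc("top",[(415,390),(476,408)],21);m=h.mean(0);d=m-c
print(h,m,np.linalg.norm(h[0]-h[1]),np.hypot(d[0],d[1]),np.degrees(np.arctan2(d[1],d[0])),np.degrees(np.arctan2(*(h[0]-h[1])[1::-1])))
print(loc("top",[(463,256)],64),loc("top",[(638,304)],85),loc("top",[(335,303)],30),loc("side",[(379,235)],64))
k=loc("top",[(370,350),(538,405),(425,198),(580,246)],35);print(k)
E
```

```text
[[ 616.4 -105.4   50. ]
 [ 591.4 -188.5   50. ]
 [ 505.4 -191.9   50. ]
 [ 476.  -109.3   50. ]
 [ 543.5  -54.1   50. ]] [ 546.5 -129.8   50. ] [74.  73.8 74.4 73.4 75.8] [  19.3  -52.6 -123.5  163.8   92.3]
[[ 385.9  -16.    21. ]
 [ 352.3 -122.3   21. ]] [369.1 -69.1  21. ] 111.4823273659359 187.53380048231506 161.12034458504317 72.45037189572591
[[ 615.8 -103.8   64. ]] [[ 523.9 -391.2   85. ]] [[542.3 122.1  30. ]] [[617.1 -98.1  64. ]]
[[ 457.7   61.5   35. ]
 [ 356.3 -228.    35. ]
 [ 727.4  -42.4   35. ]
 [ 633.6 -315.2   35. ]]
```

>>> send_rows:
  increments:
    - [0.18, 0.41, 0, 0, 0, 0]
    - [0.18, 0.41, 0, 0, 0, 0]
    - [0.18, 0.41, 0, 0, 0, 0]
    - [0.18, 0.41, 0, 0, 0, 0]
    - [0.18, 0.41, 0, 0, 0, 0]
    - [0.18, 0.41, 0, 0, 0, 0]
    - [0.18, 0.41, 0, 0, 0, 0]
    - [0.18, 0.41, 0, 0, 0, 0]
    - [0.17, 0.41, 0, 0, 0, 0]
    - [0.17, 0.42, 0, 0, 0, 0]
    - [0.17, 0.42, 0, 0, 0, 0]
    - [0.16, 0.42, 0, 0, 0, 0]
  jaw: 0

```text
time: 1.3
tool_pos: [493.7, -60.7, 222.6]
ee_rot: [0.973, 0.232, -0.0, -0.0]
force: [1.0, -0.5, -0.6]
finger_gap: 0.5
grip_force: 0.0
```

>>> send_rows:
  increments:
    - [0, 0, -0.4, 0, 0, 0]
    - [0, 0, -0.4, 0, 0, 0]
    - [0, 0, -0.3, 0, 0, 0]
    - [0, 0, 0, 0, 0, 0]
    - [0, 0, 0, 0, 0, 0]

```text
time: 1.8
tool_pos: [493.2, -62.5, 112.7]
ee_rot: [0.973, 0.232, -0.001, -0.0]
force: [-0.2, -0.5, 1.1]
finger_gap: 0.8
grip_force: 0.0
```

Run:
```python
from h import *
n="top"
cv2.imwrite("pics/s1.png",cv2.resize(env.grab_frame("side")[110:240,200:400,::-1],(800,520),interpolation=cv2.INTER_CUBIC))
s=env.observe();print(s["time"],s["tool_pos"],s["ee_rot"],s["finger_gap"],s["force"])
# arc waypoints from current x,y
C=np.array([546.5,-129.8])
a=np.radians(np.arange(127.5,280,4.0));P=C+87*np.c_[np.cos(a),np.sin(a)]
print(np.c_[np.degrees(a),P].round(1).tolist());print((np.diff(P,axis=0)/100).round(3).tolist())
```

```text
1.85 [494.12214907 -62.75081381 113.65166301] [9.72679266e-01 2.32152496e-01 4.80057983e-04 1.83610162e-04] 0.6460025215785167 [-0.35275302  0.10975827  0.53344025]
[[127.5, 493.5, -60.8], [131.5, 488.9, -64.6], [135.5, 484.4, -68.8], [139.5, 480.3, -73.3], [143.5, 476.6, -78.1], [147.5, 473.1, -83.1], [151.5, 470.0, -88.3], [155.5, 467.3, -93.7], [159.5, 465.0, -99.3], [163.5, 463.1, -105.1], [167.5, 461.6, -111.0], [171.5, 460.5, -116.9], [175.5, 459.8, -123.0], [179.5, 459.5, -129.0], [183.5, 459.7, -135.1], [187.5, 460.2, -141.2], [191.5, 461.2, -147.1], [195.5, 462.7, -153.0], [199.5, 464.5, -158.8], [203.5, 466.7, -164.5], [207.5, 469.3, -170.0], [211.5, 472.3, -175.3], [215.5, 475.7, -180.3], [219.5, 479.4, -185.1], [223.5, 483.4, -189.7], [227.5, 487.7, -193.9], [231.5, 492.3, -197.9], [235.5, 497.2, -201.5], [239.5, 502.3, -204.8], [243.5, 507.7, -207.7], [247.5, 513.2, -210.2], [251.5, 518.9, -212.3], [255.5, 524.7, -214.0], [259.5, 530.6, -215.3], [263.5, 536.7, -216.2], [267.5, 542.7, -216.7], [271.5, 548.8, -216.8], [275.5, 554.8, -216.4], [279.5, 560.9, -215.6]]
[[-0.047, -0.039], [-0.044, -0.042], [-0.041, -0.045], [-0.038, -0.048], [-0.034, -0.05], [-0.031, -0.052], [-0.027, -0.054], [-0.023, -0.056], [-0.019, -0.058], [-0.015, -0.059], [-0.011, -0.06], [-0.007, -0.06], [-0.003, -0.061], [0.002, -0.061], [0.006, -0.06], [0.01, -0.06], [0.014, -0.059], [0.018, -0.058], [0.022, -0.056], [0.026, -0.055], [0.03, -0.053], [0.034, -0.051], [0.037, -0.048], [0.04, -0.045], [0.043, -0.043], [0.046, -0.039], [0.049, -0.036], [0.051, -0.033], [0.053, -0.029], [0.055, -0.025], [0.057, -0.021], [0.058, -0.017], [0.059, -0.013], [0.06, -0.009], [0.061, -0.005], [0.061, -0.001], [0.061, 0.004], [0.06, 0.008]]
```

View pics/s1.png

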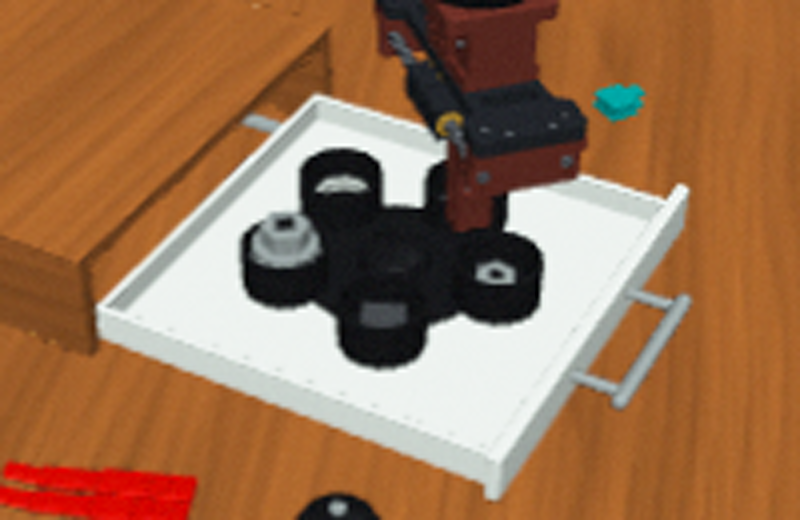

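The closed fingertips at (470,225) hang over the tray. The valley to the left of the nut cup (500,275) is open below them and the tool stands at (285,245), so I descend into the valley.

>>> send_rows:
  increments:
    - [0, 0.01, -0.25, 0, 0, 0]
    - [0, 0, -0.25, 0, 0, 0]
    - [0, 0, -0.2, 0, 0, 0]
    - [0, 0, -0.12, 0, 0, 0]
    - [0, 0, 0, 0, 0, 0]
    - [0, 0, 0, 0, 0, 0]

```text
time: 2.45
tool_pos: [494.3, -61.8, 31.7]
ee_rot: [0.973, 0.232, 0.001, 0.0]
force: [-0.1, -0.5, 0.4]
finger_gap: 0.6
grip_force: 0.0
```

>>> send_rows:
  increments:
    - [-0.047, -0.039, 0, 0, 0, 0]
    - [-0.044, -0.042, 0, 0, 0, 0]
    - [-0.041, -0.045, 0, 0, 0, 0]
    - [-0.038, -0.048, 0, 0, 0, 0]
    - [-0.034, -0.05, 0, 0, 0, 0]
    - [-0.031, -0.052, 0, 0, 0, 0]
    - [-0.027, -0.054, 0, 0, 0, 0]
    - [-0.023, -0.056, 0, 0, 0, 0]
    - [-0.019, -0.058, 0, 0, 0, 0]
    - [-0.015, -0.059, 0, 0, 0, 0]

```text
time: 3.45
tool_pos: [461.3, -112.3, 30.6]
ee_rot: [0.973, 0.232, -0.0, -0.0]
force: [-0.3, 1.2, -0.5]
finger_gap: 0.6
grip_force: 0.6
```

Run:
```python
from h import *
cv2.imwrite("pics/s2.png",cv2.resize(env.grab_frame("side")[110:240,200:400,::-1],(800,520),interpolation=cv2.INTER_CUBIC))
```

```text
(no output)
```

View pics/s2.png

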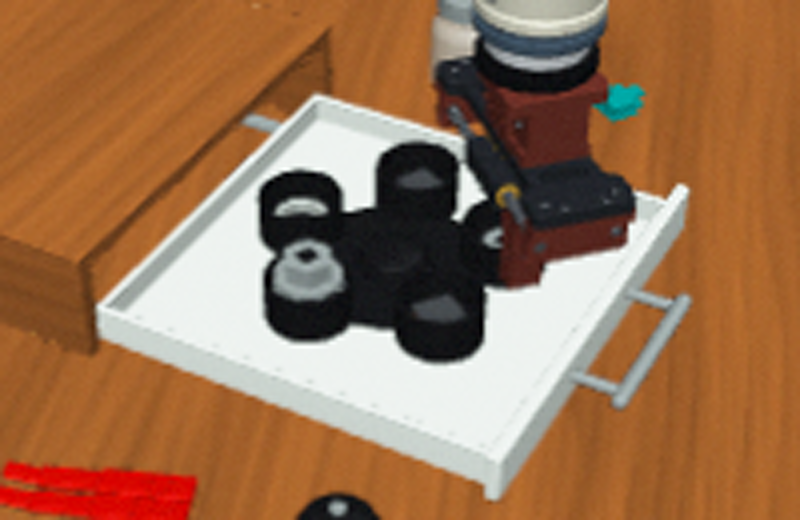

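The caddy is turning counter-clockwise. The tool has moved to (310,275) and is still upright, and the finger at (520,270) is pushing the nut cup. I continue along the arc.

>>> send_rows:
  increments:
    - [-0.011, -0.06, 0, 0, 0, 0]
    - [-0.007, -0.06, 0, 0, 0, 0]
    - [-0.003, -0.061, 0, 0, 0, 0]
    - [0.002, -0.061, 0, 0, 0, 0]
    - [0.006, -0.06, 0, 0, 0, 0]
    - [0.01, -0.06, 0, 0, 0, 0]
    - [0.014, -0.059, 0, 0, 0, 0]
    - [0.018, -0.058, 0, 0, 0, 0]
    - [0.022, -0.056, 0, 0, 0, 0]
    - [0.026, -0.055, 0, 0, 0, 0]
    - [0.03, -0.053, 0, 0, 0, 0]
    - [0.034, -0.051, 0, 0, 0, 0]

```text
time: 4.7
tool_pos: [475.7, -181.6, 30.6]
ee_rot: [0.973, 0.232, -0.0, -0.0]
force: [-0.2, 2.2, -0.7]
finger_gap: 0.2
grip_force: 0.7
```

>>> send_rows:
  increments:
    - [0.037, -0.048, 0, 0, 0, 0]
    - [0.04, -0.045, 0, 0, 0, 0]
    - [0.043, -0.043, 0, 0, 0, 0]
    - [0.046, -0.039, 0, 0, 0, 0]
    - [0.049, -0.036, 0, 0, 0, 0]
    - [0.051, -0.033, 0, 0, 0, 0]
    - [0.053, -0.029, 0, 0, 0, 0]
    - [0.055, -0.025, 0, 0, 0, 0]
    - [0.057, -0.021, 0, 0, 0, 0]
    - [0.058, -0.017, 0, 0, 0, 0]
    - [0, 0, 0, 0, 0, 0]
    - [0, 0, 0, 0, 0, 0]

```text
time: 5.9
tool_pos: [524.9, -214.9, 30.7]
ee_rot: [0.973, 0.232, 0.0, 0.0]
force: [0.2, -0.1, -0.5]
finger_gap: 0.4
grip_force: 0.0
```

Run:
```python
from h import *
f=env.grab_frame("top");g=env.grab_frame("side")
a=cv2.resize(f[130:300,250:430,::-1],(0,0),fx=4.4,fy=3.5*0+4.4*0+3.5,interpolation=cv2.INTER_CUBIC) if 0 else cv2.resize(f[160:300,250:450,::-1],(800,560),interpolation=cv2.INTER_CUBIC)
cv2.imwrite("pics/t3.png",a)
cv2.imwrite("pics/s3.png",cv2.resize(g[110:240,200:400,::-1],(800,520),interpolation=cv2.INTER_CUBIC))
print(env.observe()["force"],env.observe()["tool_pos"])
```

```text
[0.33594348 0.07247526 0.24709449] [ 524.51817742 -214.76571885   30.71285689]
```

View pics/s3.png

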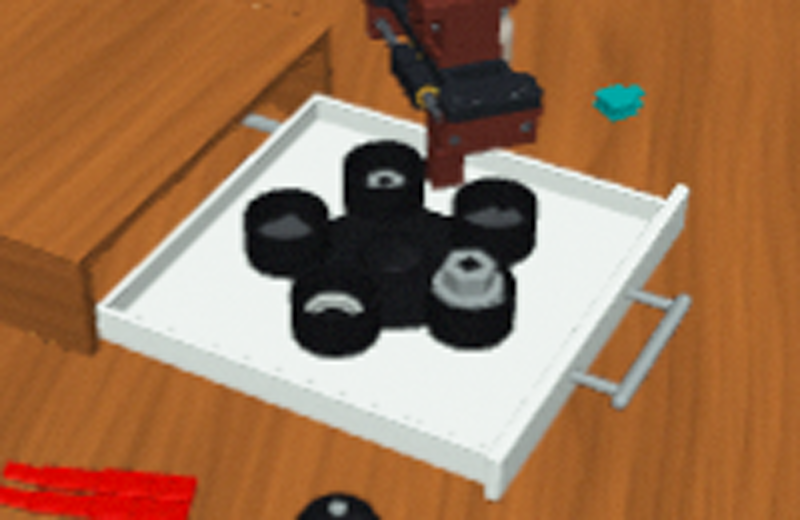

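The tool is at (470,265) in the front-left cup, with the other cup mouths at about (384,162), (496,202), (337,290) and (287,212). The handle bar runs from (618,400) to (688,300). About 20–25° still looks to remain, so I measure it.

Run:
```python
from h import *
np.set_printoptions(precision=1,suppress=True)
def L(uv,z): return loc("side",uv,z,s=4,off=(200,110))
C=np.array([546.5,-129.8,50])
c=L([(384,162),(496,202),(337,290),(287,212)],50)
print(c,np.linalg.norm(c-C,axis=1),np.degrees(np.arctan2(*(c-C)[:,1::-1].T))%360)
t=L([(470,263)],64);print(t,np.degrees(np.arctan2(*(t-C)[:,1::-1].T)))
h=L([(621,397),(687,302)],21);print(h,h.mean(0),np.degrees(np.arctan2(*(h.mean(0)-C)[1::-1])))
```

```text
[[ 566.2 -205.8   50. ]
 [ 483.6 -171.1   50. ]
 [ 574.7  -60.7   50. ]
 [ 622.4 -137.7   50. ]] [78.5 75.2 74.6 76.3] [284.5 213.3  67.8 354.1]
[[492.1 -84.2  64. ]] [140.1]
[[ 388.4  -19.9   21. ]
 [ 349.9 -119.8   21. ]] [369.1 -69.9  21. ] 161.33394313744466
```

View pics/t3.png

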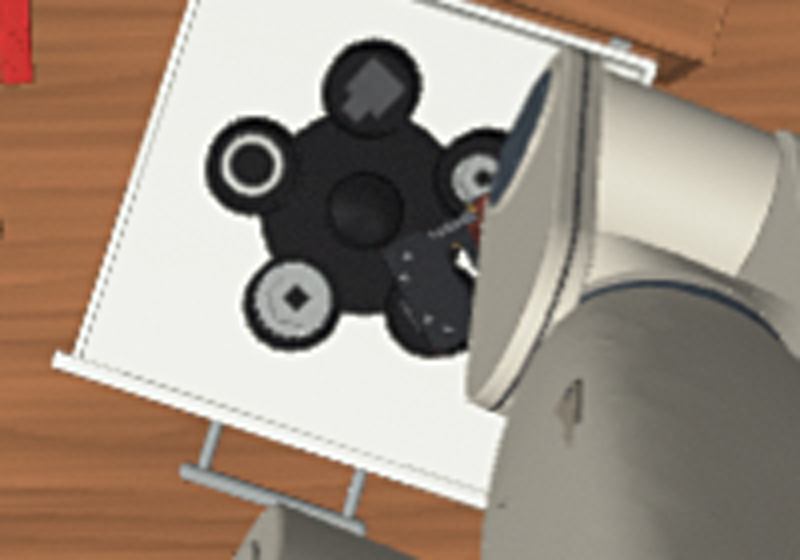

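The tool cup in the top view is at (293,298), about 22° short of the handle, which agrees with the side-view measurement. I push 21.5° more, then back off and lift.

>>> send_rows:
  increments:
    - [0.059, -0.013, 0, 0, 0, 0]
    - [0.06, -0.009, 0, 0, 0, 0]
    - [0.061, -0.005, 0, 0, 0, 0]
    - [0.061, -0.001, 0, 0, 0, 0]
    - [0.061, 0.004, 0, 0, 0, 0]
    - [0.02, 0.002, 0, 0, 0, 0]
    - [0, 0, 0, 0, 0, 0]
    - [-0.05, 0, 0, 0, 0, 0]
    - [0, 0, 0, 0, 0, 0]
    - [0, 0, 0.2, 0, 0, 0]
    - [0, 0, 0.3, 0, 0, 0]
    - [0, 0, 0.4, 0, 0, 0]

```text
time: 7.2
tool_pos: [550.2, -216.6, 120.2]
ee_rot: [0.973, 0.232, -0.001, -0.001]
force: [0.4, -0.2, 0.2]
finger_gap: 0.7
grip_force: 0.0
```

>>> send_rows:
  increments:
    - [0, -0.2, 0.3, 0, 0, 0]
    - [0, -0.4, 0, 0, 0, 0]
    - [0, -0.4, 0, 0, 0, 0]
    - [0, -0.4, 0, 0, 0, 0]
    - [0, -0.4, 0, 0, 0, 0]
    - [0, -0.4, 0, 0, 0, 0]
    - [0, -0.4, 0, 0, 0, 0]
    - [0, 0, 0, 0, 0, 0]
    - [0, 0, 0, 0, 0, 0]

```text
time: 8.1
tool_pos: [550.9, -477.5, 150.2]
ee_rot: [0.973, 0.231, -0.0, -0.0]
force: [0.5, 0.5, 0.3]
finger_gap: 0.4
grip_force: 0.0
```

Run:
```python
from h import *
cv2.imwrite("pics/t4.png",cv2.resize(env.grab_frame("top")[160:300,250:450,::-1],(800,560),interpolation=cv2.INTER_CUBIC))
print(env.observe()["force"],env.observe()["tool_pos"])
```

```text
[-0.44161387  0.32913415 -0.82849502] [ 551.09769372 -476.33520432  150.16083118]
```

View pics/t4.png

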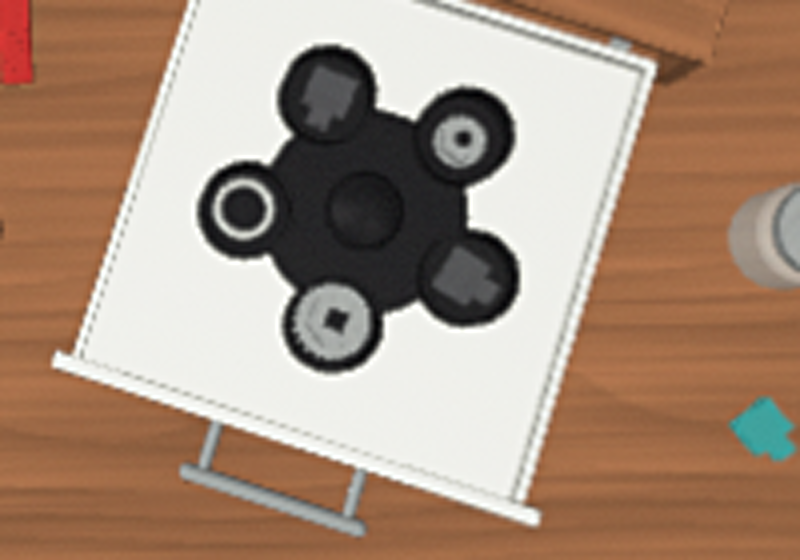

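The cup mouths are at (333,320) with the tool, (467,277), (465,136), (328,94) and (243,209). The square hole in the tool's top is at (337,320) and the handle ends are at (182,471) and (363,530).

Run:
```python
from h import *
np.set_printoptions(precision=1,suppress=True)
def L(uv,z): return loc("top",uv,z,s=4,off=(250,160))
c=L([(333,320),(467,277),(465,136),(328,94),(243,209)],50);C=c.mean(0)
print(C,np.degrees(np.arctan2(*(c-C)[:,1::-1].T))%360)
h=L([(182,471),(363,530)],21).mean(0);d=(h-C)[:2];d/=np.hypot(*d)
t=L([(336,320)],64)[0]-C
print(h,np.degrees(np.arctan2(d[1],d[0])),"lateral",d[0]*t[1]-d[1]*t[0],"along",t[:2]@d)
```

```text
[ 546.3 -130.    50. ] [161.3 233.2 304.5  17.   89.7]
[368.8 -68.9  21. ] 160.99740417736822 lateral 0.718958759687574 along 72.7380467612822
```

Lateral error is under 1 mm by image, the parts are in their cups and the hand is clear, so I hand the job in.

```bash
python3 -c "
from workcell import env
print(env.finish_job())"
```

```text
the job is handed in; nothing more can be done
None
```

The caddy is turned about 142° counter-clockwise: the bottom bracket tool now faces the middle of the handle, about 1 mm off by the last top picture. Its parts are still in their cups, the hand is clear, and the job is handed in; no verdict came back.

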